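# Bring the lidded jar to the pointer of the banding wheel and hold it there

## Task

A wooden hand rest reaches over the potter's banding wheel and is in the way: lift it off and stand it upright in the middle of the square cork mat. Then turn the wheel until the lidded jar with the tall knob stands right in line with the wheel's steel pointer, and hold the wheel still there with the gripper closed on the jar's knob; finish while still holding it. Leave the other things on the table where they are.

Things in the scene. Friction and masses are not known exactly. Their poses are not given: they have to be found in the camera images.
- wood_rest: Loose wooden hand rest, 0.3-0.6 kg: foot 45 (x) x 70 (y) x 25 mm high; square post 26 x 26 mm up to 175 mm; arm 30 mm wide, 105-120 mm above the underside, along the rest's own +x to 67 mm from the post's axis. Origin: centre of the foot's underside, on the post's axis, z up. Starts on the table at the pointer, arm over the wheel's edge between pots, blocking them. Post above the arm is free to grip.
- mat: Square cork mat 140 x 140 x 4 mm, fixed flat on the table to the left of the wheel. Origin: centre of its underside (table height), z up.
- wheel_axis (a point): Point on the wheel's vertical turning axis, on its top face, 74 mm above the table. Grey disc of 105 mm radius on a fixed steel stand. Jar, open beaker and narrow-necked vase, all 48 mm wide and at most 55 mm tall but for the jar's knob, are stuck fast on it, their axes 75 mm from this axis; seen from above the beaker is 60 and the vase 120 degrees anticlockwise of the jar.
- front (a point): Point fixed to the stand, on the wheel's top face 75 mm from the turning axis in the direction of the steel pointer: the jar's axis must come here. The pointer is an upright steel finger 14 mm wide, 94 mm high, just outside the wheel's edge (114 mm from the axis), on the side roughly towards the robot.
- wheel: The turning part of the banding wheel with the three pots that are stuck fast on it (one solid piece, 2 kg). Origin: on the turning axis at the disc's underside, 56 mm above the table; the disc is 18 mm thick; z up. The jar stands on its own -x, 75 mm out. It turns endlessly either way with a light steady friction of about 0.06 N m and stays where it is left.
- knob (a point): Middle of the gripping part of the jar lid's knob, on the jar's own axis, 154 mm above the table. The knob is an upright round cylinder of 22 mm diameter, from 15 mm below to 13 mm above this point, on a thinner neck; it turns with the wheel. The lid's flat top (42 mm wide) is 25 mm below this point. The jar starts 0.75 to 3.5 rad away from the pointer, anticlockwise seen from above.
- water_pot: Bystander: open white pot, 84 mm wide, 85 mm high, standing on the table right of the wheel. Origin: centre of its underside.
- bowl: Bystander: terracotta bowl, 90 mm wide, 40 mm high, on the table beyond the wheel. Origin: centre of its underside.
- glaze_jar: Bystander: grey plastic jar with a white cap, 64 mm wide, 80 mm high, on the table beyond the wheel to the left. Origin: centre of its underside.
Not all that is in view belongs to the job. Of the things that look like the part that bears wheel_axis, the larger one is meant.

How it is judged:
On the way, in this order (a step that is already met when the one before it is completed fails the run):
1. the hand rest stands upright and released in the middle of the cork mat (horizontal distance between wood_rest and mat below 0.035 m and angle between wood_rest's own z axis and vertical below 0.1 rad and height (world z) of wood_rest below 0.01 m and linear speed of wood_rest below 0.03 m/s and contact force between each of the arm, the fingers and wood_rest below 0.2 N), for 0.2 s.
2. the lidded jar is in line with the pointer and the gripper holds it still by its knob (horizontal distance between knob and front below 0.013 m and angular speed of wheel below 0.06 rad/s and contact force between the fingers and wheel above 2 N and distance between the grasp point and knob below 0.035 m), for 0.2 s.
At the end, for the whole second after the job is handed in: The hand rest stands upright and released on the mat (within 35 mm of its middle, tilt under 0.1 rad); the jar is within 13 mm of the point in line with the pointer, the wheel still (under 0.06 rad/s), the fingers on the knob (grasp point within 35 mm of its middle) with over 2 N (all of step 1 and all of step 2); the arm keeps its last pose, push and grip.
It fails at once if the white pot is shifted by more than 30 mm or knocked over (distance of water_pot from where it was at the start of the episode above 0.03 m or angle between water_pot's own z axis and vertical above 0.5 rad).
It fails at once if the terracotta bowl is shifted by more than 30 mm or knocked over (distance of bowl from where it was at the start of the episode above 0.03 m or angle between bowl's own z axis and vertical above 0.5 rad).
It fails at once if the loose grey screw-top jar is shifted by more than 30 mm or knocked over (distance of glaze_jar from where it was at the start of the episode above 0.03 m or angle between glaze_jar's own z axis and vertical above 0.5 rad).
It fails at once if the hand rest is knocked over (angle between wood_rest's own z axis and vertical above 0.6 rad).
It also fails if it takes over 58 s, if anything falls off the work surface, if the arm or the gripper's body presses on something with over 40 N, if the wrist force passes 120 N, or if a joint passes its speed limit or range.

## Robot

A 6-joint arm with a two-finger parallel gripper is mounted at the origin on the work surface. World frame = base frame: x ahead of the robot, y to its left, z up, the work surface at z = 0. Lengths are in m, angles in rad, forces in N, time in s.
With the tool pointing down it reaches from about 0.425 to 0.95 m from the base axis. Payload 3.5 kg.
Tool frame: the origin (TCP) lies at the very end of the fingers, on their centre line; the grasp point (between the pads) lies behind it (ctrl.grasp_offset is the z of the grasp point in the tool frame, in m); z points along the fingers, x is the direction in which the jaws open and shut, and the axes are right-handed (so a half turn about z gives the same grasp; the last joint's range is limited). The gripper opens to 85 mm and grips with 20 to 120 N. Pads are 22 mm wide; open, the fingers measure 114 mm over their backs; the gripper's body (76 mm by 85 mm) begins 54 mm behind the grasp point. The pads swing forward as they close: fully open they stand 13 mm farther back than shut.
Start: joints at [-1.353, 0.286, 1.577, -0, 1.279, -0.15], TCP at [0.243, -0.63, 0.231] pointing down, gripper open.
Joint ranges: [-2.77, 2.77], [-0.9, 2.22], [0.21, 2.48], [-1.53, 4.67], [0.24, 2.81], [-2.84, 2.84]. Speed limits (rad/s): [2.79, 2.79, 3.14, 3.14, 3.14, 3.14].

## Interface

Orientations are given as a unit quaternion [x, y, z, w].
In Python, from plant import ctrl gives the robot as it stands.
- The arm moves only by the shell command python3 -m jog 'ROWS' [FORCE]. ROWS is JSON, a list of rows, each an object with "grip": the closure, from 0 (fully open) to 1 (shut); "xyz": the shift along the tool's x, y, z in m, a list of three; "dr": the turn, a rotation vector about the tool's x, y, z in rad, a list of three. A call has 1 to 12 rows; each row is the pose to reach, as a shift and turn from the pose commanded when the call began, along the tool's axes at that moment; what a row does not reach only later rows make up. A row lasts 1/12 s, in which the tool goes at most 41.7 mm and 7.16 degrees, less where a joint would pass 70% of its speed; a pose out of reach is approached as far as the arm can. A call with a gripper value outside its range is refused whole. The fingers move at their own pace and stop on an object; FORCE is the grip in N (left out, the last holds). Time passes only in rows, so rows that repeat a pose let the fingers close. It gives the time, the measured TCP pose, the force and the opening at its end, in the units of the state.
- ctrl.get_state(): the state, without advancing time (a new reading comes with each control period).
- ctrl.read_camera(name): name is "side" or "top"; returns the picture (400x640x3 uint8, red, green, blue); there is no depth.
- ctrl.get_calibration(name): a dict with "mtx" (3x3 intrinsics, pixels), "R" (3x3) and "t" (3): a world point X has camera coordinates R X + t. Camera axes: x right, y down, z forward; pixel columns grow to the right and rows downward; lengths in m; the calibration is good to about 2 mm. A picture is of the moment at which its call begins. get_calibration takes no time and is no camera call.
- ctrl.sign_off(): hands the job in, once; it reports no verdict.
The state is a dict: "time": time; "qpos": joint angles; "dq": joint speeds; "joint_efforts": joint torques, N m; "eef_pos": TCP position; "tcp_rot": TCP orientation; "contact_force": force on the tool from outside, world axes, zero at the start; "wrist_torque": the same for the moment, N m; "opening": opening from 0.0 (shut) to 1.0 (fully open).
Only numpy, scipy, OpenCV 4.12 (cv2) and the standard library are available. Lean on these libraries where they do the work, as an engineer would, in place of code of your own. Each camera call takes 0.05 s, during which the arm holds its last target.

## Working session

There is one attempt and no reset: what is moved stays moved. The work goes in short steps, Python scripts to look and compute and a shell command to move; the robot and the scene stay as the last step left them, time stands still between calls to the robot, and variables do not carry over. Pictures are saved under pics/ and viewed, and the job is handed in when it is done.

```bash
ls; mkdir -p pics
python3 - <<'E'
from plant import ctrl
import cv2,numpy as np
s=ctrl.get_state(); print(s['time'],s['eef_pos'],s['tcp_rot'],s['opening'],ctrl.grasp_offset)
for n in('side','top'):
    im=ctrl.read_camera(n); cv2.imwrite(f'pics/{n}0.png',im[:,:,::-1]); c=ctrl.get_calibration(n); print(n,c['mtx'],c['R'],c['t'])
E
```

```text
pics
0.0 [ 0.24258819 -0.62919545  0.229915  ] [ 8.24493554e-01 -5.65870044e-01 -8.91309327e-04 -8.23207960e-04] 1.0005345256206997 -0.0187
side [[371.5987807    0.         322.26657116]
 [  0.         371.5987807  198.84904996]
 [  0.           0.           1.        ]] [[-0.75320257 -0.65754847 -0.0177735 ]
 [-0.34935201  0.42277472 -0.83619059]
 [ 0.55735003 -0.6236117  -0.54815089]] [0.43168106 0.29555194 0.7129473 ]
top [[505.91578183   0.         314.01747588]
 [  0.         505.91578183 203.82923494]
 [  0.           0.           1.        ]] [[ 0.08537569 -0.99633932  0.00435306]
 [-0.97208874 -0.08425434 -0.21896275]
 [ 0.21852797  0.01446254 -0.97572351]] [-0.05582541  0.60820156  1.28080164]
```

View pics/top0.png

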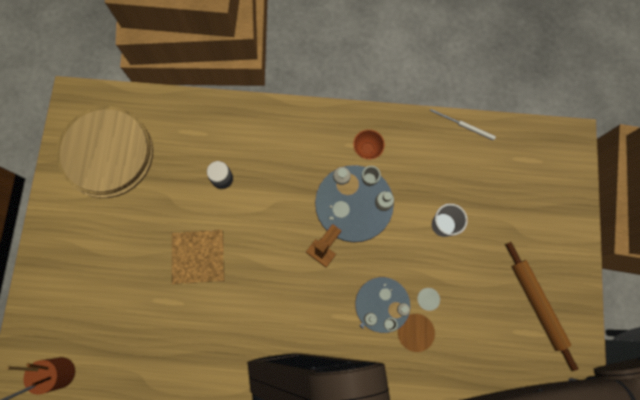

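View pics/side0.png

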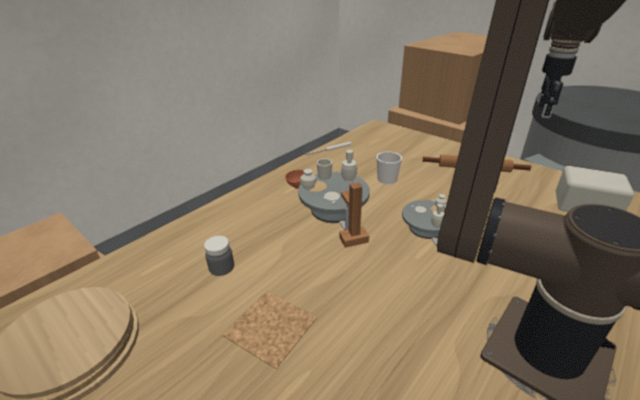

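```bash
cat > h.py <<'E'
import cv2,numpy as np
from plant import ctrl
def ray(n,uv):
    c=ctrl.get_calibration(n);R=np.array(c['R']);t=np.array(c['t'])
    d=R.T@np.linalg.inv(c['mtx'])@np.array([uv[0],uv[1],1.]);return -R.T@t,d
def plane(n,uv,z):
    o,d=ray(n,uv);return o+d*(z-o[2])/d[2]
def proj(n,X):
    c=ctrl.get_calibration(n);p=np.array(c['mtx'])@(np.array(c['R'])@np.array(X)+c['t']);return p[:2]/p[2]
def crop(f,x,y,w,h,s,out,marks=()):
    im=cv2.imread(f);im=cv2.resize(im[y:y+h,x:x+w],None,fx=s,fy=s,interpolation=cv2.INTER_CUBIC)
    for m in marks: cv2.circle(im,(int((m[0]-x+.5)*s),int((m[1]-y+.5)*s)),2,(0,0,255),-1)
    cv2.imwrite(out,im)
E
python3 - <<'E'
from h import *
im=cv2.imread('pics/top0.png');hsv=cv2.cvtColor(im,cv2.COLOR_BGR2HSV)
for p in [(325,215),(355,222),(372,300),(200,255),(322,250),(330,236),(250,230)]: print(p,hsv[p[1],p[0]])
crop('pics/top0.png',295,150,110,125,6,'pics/t1.png'); crop('pics/top0.png',160,220,80,75,7,'pics/t2.png')
crop('pics/side0.png',280,135,110,120,5,'pics/s1.png')
E
```

```text
(325, 215) [ 98  35 109]
(355, 222) [ 96  34 104]
(372, 300) [ 96  37 104]
(200, 255) [ 17 153 152]
(322, 250) [ 15 176 103]
(330, 236) [ 15 173 115]
(250, 230) [ 20 133 152]
```

View pics/t1.png

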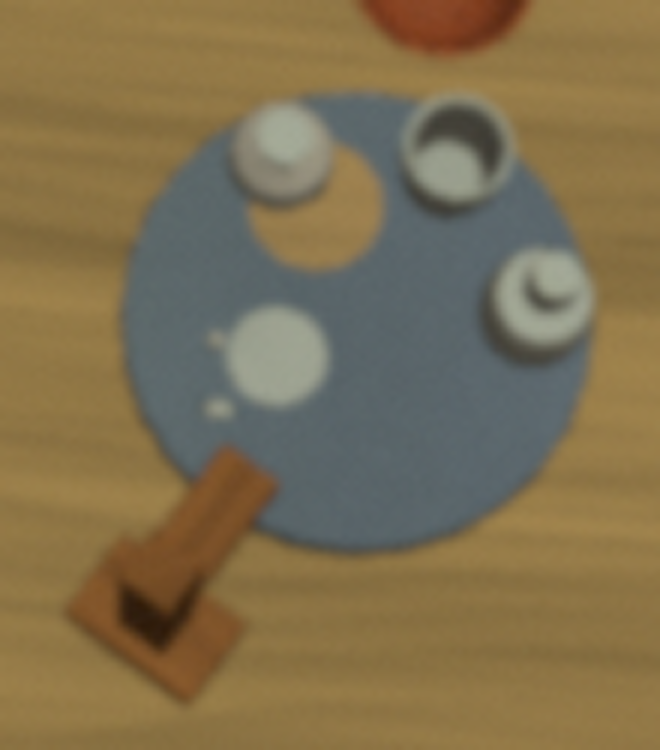

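View pics/s1.png

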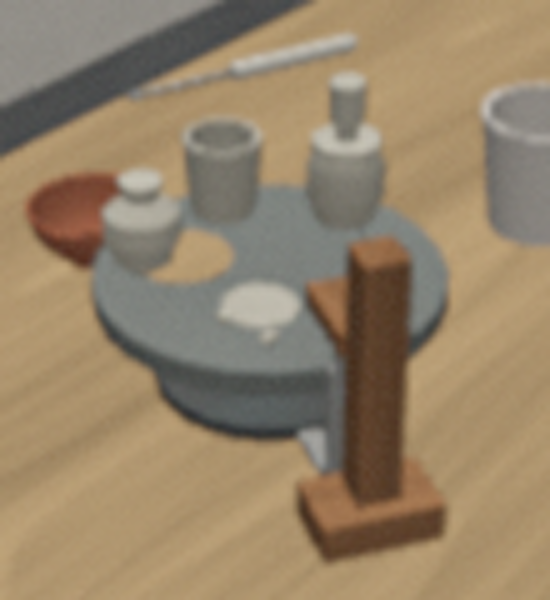

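Run:
```python
from h import *
im=cv2.imread('pics/top0.png');hsv=cv2.cvtColor(im,cv2.COLOR_BGR2HSV)
m=((hsv[...,0]>85)&(hsv[...,0]<112)&(hsv[...,1]>22)&(hsv[...,2]>60)).astype(np.uint8)
m[:,:300]=0;m[:,410:]=0;m[:150]=0;m[250:]=0
cs,_=cv2.findContours(m,0,1);c=max(cs,key=cv2.contourArea)[:,0].astype(float)
P=np.array([plane('top',p,.074)[:2] for p in c])
from scipy.optimize import least_squares
r=least_squares(lambda q:np.hypot(*(P-q[:2]).T)-.105,P.mean(0),loss='soft_l1',f_scale=.002);W=r.x;print('wheel',W,np.median(abs(r.fun)),len(P))
# mat
f=cv2.inRange(hsv,(10,120,90),(19,255,200)); 
f[:,:160]=0;f[:,240:]=0;f[:220]=0;f[295:]=0
f=cv2.morphologyEx(f,cv2.MORPH_CLOSE,np.ones((5,5)));f=cv2.morphologyEx(f,cv2.MORPH_OPEN,np.ones((7,7)))
cs,_=cv2.findContours(f,0,1);c=max(cs,key=cv2.contourArea);Q=np.array([plane('top',p,.004)[:2] for p in c[:,0].astype(float)])
print('mat',cv2.minAreaRect((Q*1000).astype(np.float32)))
g=lambda U,V,z:plane('top',((U+.5)/6-.5+295,(V+.5)/6-.5+150),z)[:2]
A=g(228,443,.12),g(280,487,.12);print('armtip',A,np.linalg.norm(A[0]-A[1]))
F=[g(65,610,.025),g(188,693,.025),g(245,628,.025)];print('foot',F,(F[0]+F[2])/2,np.linalg.norm(F[0]-F[1]),np.linalg.norm(F[1]-F[2]))
k=lambda U,V,z:plane('side',((U+.5)/5-.5+280,(V+.5)/5-.5+135),z)[:2]
print('knobtop',g(558,263,.167),k(348,82,.167))
K=g(558,263,.167)-W;print(np.hypot(*K),np.degrees(np.arctan2(K[1],K[0])))
L=g(541,300,.129)-W;print('lid',np.hypot(*L),np.degrees(np.arctan2(L[1],L[0])))
T=[k(345,250,.175),k(380,265,.175),k(412,252,.175),k(378,237,.175)];print('posttop',T,np.mean(T,0))
B=[k(298,487,.025),k(325,523,.025),k(445,503,.025)];print('foot side',B,(B[0]+B[2])/2)
```

```text
wheel [ 0.60951112 -0.10610125] 0.015337578739434948 309
mat ((448.19366455078125, 299.2250671386719), (187.75033569335938, 207.10107421875), 8.450610160827637)
armtip (array([ 0.55231715, -0.05545689]), array([ 0.53541692, -0.07875719])) 0.028784053708921037
foot [array([0.48780233, 0.00913734]), array([ 0.45547303, -0.04888448]), array([ 0.48666774, -0.07202849])] [ 0.48723504 -0.03144558] 0.06642074561202281 0.03884269830964632
knobtop [ 0.63053668 -0.18413781] [ 0.62446146 -0.18273673]
0.08081942746962176 -74.92074797940228
lid 0.07802677601001343 -79.61201441624027
posttop [array([ 0.50166823, -0.0209123 ]), array([ 0.48004617, -0.02052843]), array([ 0.47529556, -0.0401506 ]), array([ 0.49670463, -0.04112366])] [ 0.48842865 -0.03067875]
foot side [array([ 0.52057106, -0.00944809]), array([0.49080384, 0.00499339]), array([ 0.45244998, -0.04860147])] [ 0.48651052 -0.02902478]
```

View pics/t2.png

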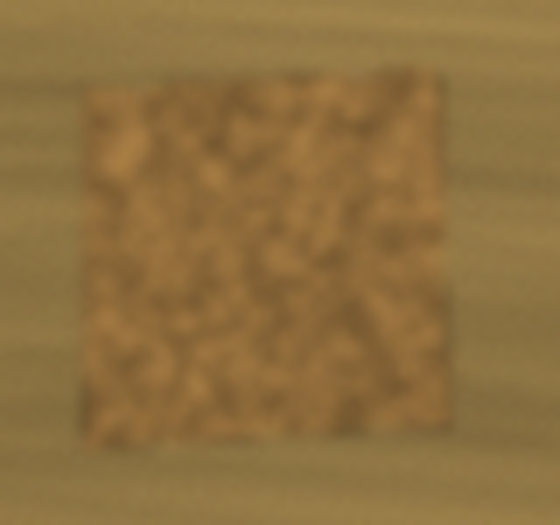

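Run:
```python
from h import *
from scipy.optimize import least_squares
g=lambda U,V,z:plane('top',((U+.5)/6-.5+295,(V+.5)/6-.5+150),z)[:2]
P=np.array([g(u,v,.074) for u,v in [(125,310),(137,245),(358,92),(300,101),(575,425),(530,490),(430,538),(170,448),(150,410),(355,547)]])
r=least_squares(lambda q:np.hypot(*(P-q[:2]).T)-.105,P.mean(0),loss='soft_l1',f_scale=.002);W=r.x;print('wheel',W,r.fun.round(4))
k=lambda U,V,z:plane('side',((U+.5)/5-.5+280,(V+.5)/5-.5+135),z)[:2]
P=np.array([k(u,v,.074) for u,v in [(93,280),(447,280),(280,186),(425,230),(110,315),(200,365),(250,372)]])
r=least_squares(lambda q:np.hypot(*(P-q[:2]).T)-.105,P.mean(0),loss='soft_l1',f_scale=.002);print('wheel side',r.x,r.fun.round(4))
for n,c in(('knob',g(558,263,.167)),('lid',g(541,300,.129)),('vase',g(282,135,.129)),('beaker',g(460,143,.129)),('rest',np.array([.4875,-.0305])),('armtip',np.array([.5439,-.0671]))):
    d=c-W;print(n,c,np.hypot(*d),np.degrees(np.arctan2(d[1],d[0])))
M=np.array([plane('top',((u+.5)/7-.5+160,(v+.5)/7-.5+220),.004)[:2] for u,v in [(85,90),(440,75),(452,428),(85,442)]]);print('mat',M,M.mean(0))
```

```text
wheel [ 0.62337108 -0.11213654] [ 0.0008  0.0003 -0.002  -0.0026 -0.0008  0.0008 -0.002  -0.0002 -0.001
 -0.0014]
wheel side [ 0.62168287 -0.10892064] [-0.0009 -0.0027 -0.0033 -0.001  -0.0025 -0.0006 -0.0007]
knob [ 0.63053668 -0.18413781] 0.07235695612740455 -84.31660517858529
lid [ 0.62358035 -0.18284911] 0.07071288016905995 -89.83043357796696
vase [ 0.68667105 -0.06793908] 0.07720299569653637 34.92360855580642
beaker [ 0.68973363 -0.14437447] 0.0737785388689412 -25.909781332165025
rest [ 0.4875 -0.0305] 0.15851016917286612 149.00094136483617
armtip [ 0.5439 -0.0671] 0.09134517898450885 150.45961835519347
mat [[0.51065057 0.38128832]
 [0.52861344 0.24292521]
 [0.39208044 0.22110224]
 [0.37467173 0.36116527]] [0.45150405 0.30162026]
```

```bash
cat >> h.py <<'E'
from scipy.spatial.transform import Rotation as Ro
def st():
    s=ctrl.get_state();R=Ro.from_quat(s['tcp_rot']);x=R.as_matrix()[:,0]
    print('t%.2f'%s['time'],'tcp',np.round(s['eef_pos'],4),'yaw%.1f'%np.degrees(np.arctan2(x[1],x[0])),'F',np.round(s['contact_force'],1),'op%.3f'%s['opening'],'q',np.round(s['qpos'],2));return s
def to(xyz,yaw=None,s=None):
    s=s or st();R=Ro.from_quat(s['tcp_rot']);d=R.inv().apply(np.array(xyz)-s['eef_pos'])
    if yaw is None: x=R.as_matrix()[:,0];yaw=np.degrees(np.arctan2(x[1],x[0]))
    a=np.radians(yaw);T=Ro.from_matrix(np.array([[np.cos(a),np.sin(a),0],[np.sin(a),-np.cos(a),0],[0,0,-1]]))
    print('xyz',np.round(d,4),'dr',np.round((R.inv()*T).as_rotvec(),3))
E
python3 -c "
from h import *
to([.4875,-.0305,.26],-121.5)"
```

```text
t0.10 tcp [ 0.2426 -0.6293  0.2301] yaw-68.9 F [ 0.2 -0.2  0.1] op1.000 q [-1.35  0.29  1.58 -0.    1.28 -0.15]
xyz [-0.4707 -0.4438 -0.0288] dr [0.001 0.002 0.918]
```

```bash
R='{"grip":0,"xyz":[-0.471,-0.444,-0.029],"dr":[0,0,0.918]}'; python3 -m jog '[{"grip":0,"xyz":[0,0,-0.03],"dr":[0,0,0]},{"grip":0,"xyz":[-0.471,-0.444,-0.029],"dr":[0,0,0.918]},{"grip":0,"xyz":[-0.471,-0.444,-0.029],"dr":[0,0,0.918]},{"grip":0,"xyz":[-0.471,-0.444,-0.029],"dr":[0,0,0.918]},{"grip":0,"xyz":[-0.471,-0.444,-0.029],"dr":[0,0,0.918]},{"grip":0,"xyz":[-0.471,-0.444,-0.029],"dr":[0,0,0.918]},{"grip":0,"xyz":[-0.471,-0.444,-0.029],"dr":[0,0,0.918]},{"grip":0,"xyz":[-0.471,-0.444,-0.029],"dr":[0,0,0.918]},{"grip":0,"xyz":[-0.471,-0.444,-0.029],"dr":[0,0,0.918]},{"grip":0,"xyz":[-0.471,-0.444,-0.029],"dr":[0,0,0.918]}]'; python3 -c "
from h import *
to([.4875,-.0305,.26],-121.5)"
```

```text
time: 0.93
eef_pos: [0.3839, -0.2828, 0.2603]
tcp_rot: [-0.487, 0.873, 0.0, 0.0]
contact_force: [0.7, -0.4, -0.3]
opening: 1.002
t0.93 tcp [ 0.3839 -0.2828  0.2603] yaw-121.7 F [ 0.7 -0.4 -0.3] op1.002 q [-0.85 -0.19  2.02  0.    1.31  1.28]
xyz [-0.2691  0.0443  0.0004] dr [ 0.     0.    -0.003]
```

```bash
python3 -m jog '[{"grip":0,"xyz":[-0.269,0.044,0],"dr":[0,0,0]},{"grip":0,"xyz":[-0.269,0.044,0],"dr":[0,0,0]},{"grip":0,"xyz":[-0.269,0.044,0],"dr":[0,0,0]},{"grip":0,"xyz":[-0.269,0.044,0],"dr":[0,0,0]},{"grip":0,"xyz":[-0.269,0.044,0],"dr":[0,0,0]},{"grip":0,"xyz":[-0.269,0.044,0],"dr":[0,0,0]},{"grip":0,"xyz":[-0.269,0.044,0],"dr":[0,0,0]},{"grip":0,"xyz":[-0.269,0.044,0],"dr":[0,0,0]},{"grip":0,"xyz":[-0.269,0.044,0],"dr":[0,0,0]},{"grip":0,"xyz":[-0.269,0.044,0],"dr":[0,0,0]},{"grip":0,"xyz":[-0.269,0.044,0],"dr":[0,0,0]}]'
python3 - <<'E'
from h import *
s=st();to([.4875,-.0305,.135],-121.5,s)
for n in('side','top'): cv2.imwrite(f'pics/{n}1.png',ctrl.read_camera(n)[:,:,::-1])
crop('pics/side1.png',270,80,150,180,3.3,'pics/s2.png',[proj('side',s['eef_pos'])])
crop('pics/top1.png',260,150,140,150,4,'pics/t3.png')
E
```

```text
time: 1.85
eef_pos: [0.4866, -0.0335, 0.2605]
tcp_rot: [-0.488, 0.873, 0.0, -0.0]
contact_force: [-0.4, -0.0, 0.2]
opening: 1.0
t1.85 tcp [ 0.4866 -0.0335  0.2605] yaw-121.6 F [-0.4 -0.   0.2] op1.000 q [-0.28 -0.16  1.99 -0.    1.31  1.85]
xyz [-0.0031  0.0007  0.1255] dr [ 0.    -0.    -0.002]
```

View pics/s2.png

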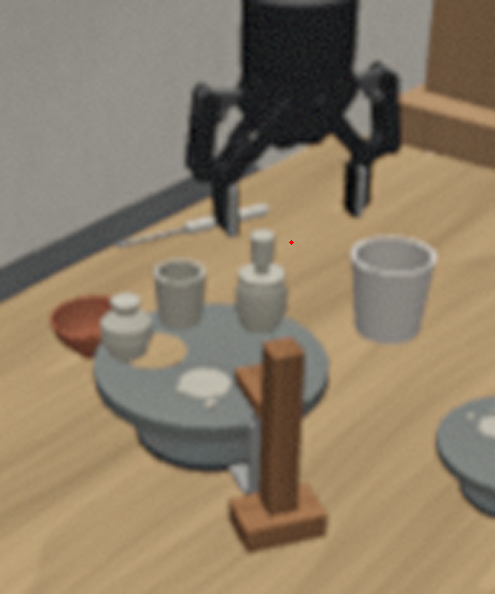

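```bash
python3 -m jog '[{"grip":0,"xyz":[-0.003,0.001,0.03],"dr":[0,0,0]},{"grip":0,"xyz":[-0.003,0.001,0.06],"dr":[0,0,0]},{"grip":0,"xyz":[-0.003,0.001,0.09],"dr":[0,0,0]},{"grip":0,"xyz":[-0.003,0.001,0.11],"dr":[0,0,0]},{"grip":0,"xyz":[-0.003,0.001,0.1255],"dr":[0,0,0]},{"grip":0,"xyz":[-0.003,0.001,0.1255],"dr":[0,0,0]},{"grip":0,"xyz":[-0.003,0.001,0.1255],"dr":[0,0,0]},{"grip":0,"xyz":[-0.003,0.001,0.1255],"dr":[0,0,0]}]'
python3 - <<'E'
from h import *
s=st()
for n in('side','top'): cv2.imwrite(f'pics/{n}2.png',ctrl.read_camera(n)[:,:,::-1])
crop('pics/side2.png',270,80,150,180,3.3,'pics/s3.png')
crop('pics/top2.png',260,150,140,150,4,'pics/t3.png')
E
```

```text
time: 2.62
eef_pos: [0.4885, -0.0302, 0.1366]
tcp_rot: [-0.488, 0.873, -0.001, 0.001]
contact_force: [-0.3, -0.0, 1.2]
opening: 1.002
t2.62 tcp [ 0.4885 -0.0302  0.1366] yaw-121.6 F [-0.3 -0.   1.2] op1.002 q [-0.27 -0.03  2.11  0.    1.06  1.85]
```

View pics/s3.png

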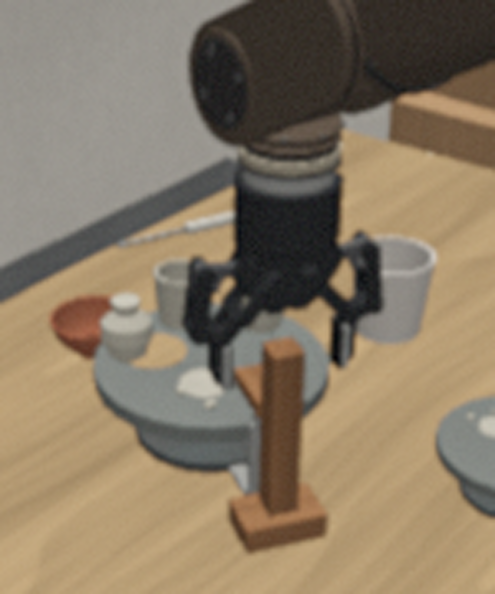

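View pics/t3.png

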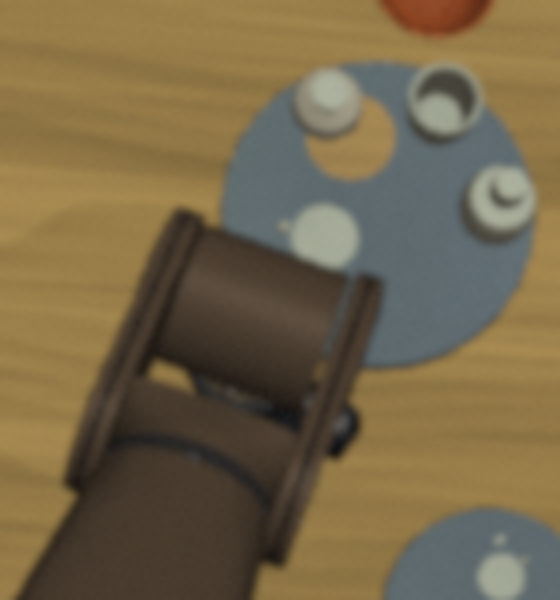

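```bash
python3 -m jog '[{"grip":0.4,"xyz":[0,0,0],"dr":[0,0,0]},{"grip":0.6,"xyz":[0,0,0],"dr":[0,0,0]},{"grip":0.8,"xyz":[0,0,0],"dr":[0,0,0]},{"grip":1,"xyz":[0,0,0],"dr":[0,0,0]},{"grip":1,"xyz":[0,0,0],"dr":[0,0,0]},{"grip":1,"xyz":[0,0,0],"dr":[0,0,0]},{"grip":1,"xyz":[0,0,0],"dr":[0,0,0]},{"grip":1,"xyz":[0,0,0],"dr":[0,0,0]}]' 60
python3 - <<'E'
from h import *
s=st();to([.4885,-.0302,.155],None,s)
E
```

```text
time: 3.38
eef_pos: [0.4878, -0.0297, 0.1355]
tcp_rot: [-0.489, 0.873, -0.0, -0.0]
contact_force: [-1.5, -2.3, 2.1]
opening: 0.3
t3.38 tcp [ 0.4878 -0.0297  0.1355] yaw-121.5 F [-1.5 -2.3  2.1] op0.300 q [-0.27 -0.02  2.11 -0.    1.06  1.85]
xyz [ 0.0001 -0.0009 -0.0195] dr [-0. -0.  0.]
```

```bash
python3 -m jog '[{"grip":1,"xyz":[0,0,-0.01],"dr":[0,0,0]},{"grip":1,"xyz":[0,0,-0.03],"dr":[0,0,0]},{"grip":1,"xyz":[0,0,-0.055],"dr":[0,0,0]},{"grip":1,"xyz":[0,0,-0.08],"dr":[0,0,0]},{"grip":1,"xyz":[0,0,-0.1],"dr":[0,0,0]},{"grip":1,"xyz":[0,0,-0.11],"dr":[0,0,0]},{"grip":1,"xyz":[0,0,-0.11],"dr":[0,0,0]},{"grip":1,"xyz":[0,0,-0.11],"dr":[0,0,0]}]'
python3 - <<'E'
from h import *
s=st();to([.4515,.3016,.246],-86,s)
cv2.imwrite('pics/side3.png',ctrl.read_camera('side')[:,:,::-1])
crop('pics/side3.png',270,60,150,200,3,'pics/s4.png')
E
```

```text
time: 4.05
eef_pos: [0.4872, -0.0292, 0.2443]
tcp_rot: [-0.488, 0.873, 0.001, -0.0]
contact_force: [-0.2, -0.9, -5.8]
opening: 0.296
t4.05 tcp [ 0.4872 -0.0292  0.2443] yaw-121.5 F [-0.2 -0.9 -5.8] op0.296 q [-0.27 -0.15  2.01  0.    1.28  1.85]
xyz [-0.2633  0.2033 -0.0014] dr [ 0.001  0.    -0.62 ]
```

View pics/s4.png

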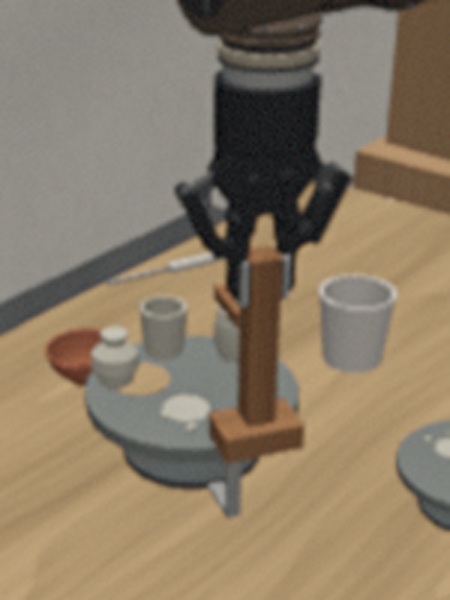

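```bash
python3 -m jog '[{"grip":1,"xyz":[-0.016,0.012,0],"dr":[0,0,0]},{"grip":1,"xyz":[-0.04,0.031,0],"dr":[0,0,-0.06]},{"grip":1,"xyz":[-0.068,0.052,0],"dr":[0,0,-0.13]},{"grip":1,"xyz":[-0.096,0.074,0],"dr":[0,0,-0.2]},{"grip":1,"xyz":[-0.124,0.096,0],"dr":[0,0,-0.27]},{"grip":1,"xyz":[-0.152,0.117,0],"dr":[0,0,-0.34]},{"grip":1,"xyz":[-0.18,0.139,0],"dr":[0,0,-0.41]},{"grip":1,"xyz":[-0.208,0.161,0],"dr":[0,0,-0.48]},{"grip":1,"xyz":[-0.236,0.182,0],"dr":[0,0,-0.55]},{"grip":1,"xyz":[-0.254,0.196,0],"dr":[0,0,-0.61]},{"grip":1,"xyz":[-0.263,0.203,0],"dr":[0,0,-0.62]},{"grip":1,"xyz":[-0.263,0.203,0],"dr":[0,0,-0.62]}]'; python3 -m jog '[{"grip":1,"xyz":[0,0,0],"dr":[0,0,0]},{"grip":1,"xyz":[0,0,0],"dr":[0,0,0]},{"grip":1,"xyz":[0,0,0],"dr":[0,0,0]}]';  python3 - <<'E'
from h import *
s=st();to([.4515,.3016,.1395],-86,s)
for n in('side','top'): cv2.imwrite(f'pics/{n}4.png',ctrl.read_camera(n)[:,:,::-1])
crop('pics/side4.png',160,130,220,250,2.4,'pics/s5.png')
crop('pics/top4.png',295,150,110,125,6,'pics/t5.png')
E
```

```text
time: 5.1
eef_pos: [0.4505, 0.3026, 0.2427]
tcp_rot: [0.732, -0.681, -0.001, 0.002]
contact_force: [0.1, -1.5, -3.4]
opening: 0.297
time: 5.35
eef_pos: [0.4523, 0.2996, 0.2446]
tcp_rot: [0.731, -0.683, -0.0, 0.001]
contact_force: [0.4, 0.4, -4.9]
opening: 0.297
t5.35 tcp [0.4523 0.2996 0.2446] yaw-86.1 F [ 0.4  0.4 -4.9] op0.297 q [ 0.4  -0.02  1.89 -0.    1.27  1.9 ]
xyz [-0.0022  0.0005  0.1051] dr [ 0.001 -0.001 -0.002]
```

View pics/s5.png

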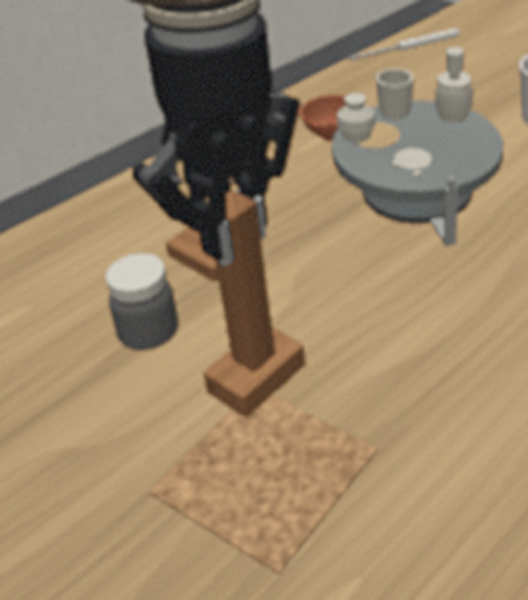

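View pics/t5.png

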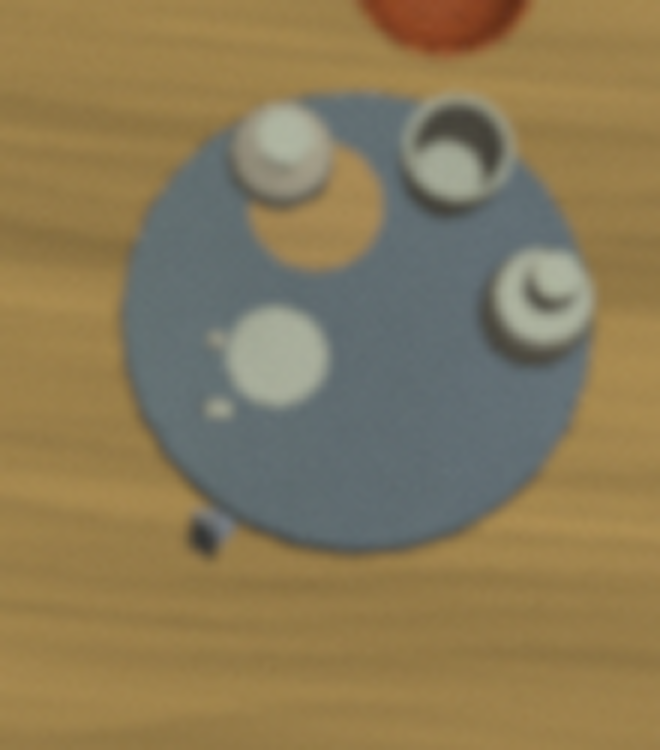

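```bash
python3 -m jog '[{"grip":1,"xyz":[-0.001,0.0,0.015],"dr":[0,0,0]},{"grip":1,"xyz":[-0.002,0.0,0.04],"dr":[0,0,0]},{"grip":1,"xyz":[-0.002,0.0,0.065],"dr":[0,0,0]},{"grip":1,"xyz":[-0.002,0.0,0.085],"dr":[0,0,0]},{"grip":1,"xyz":[-0.002,0.0,0.095],"dr":[0,0,0]},{"grip":1,"xyz":[-0.002,0.0,0.1],"dr":[0,0,0]},{"grip":1,"xyz":[-0.002,0.0,0.103],"dr":[0,0,0]},{"grip":1,"xyz":[-0.002,0.0,0.105],"dr":[0,0,0]},{"grip":1,"xyz":[-0.002,0.0,0.1065],"dr":[0,0,0]},{"grip":1,"xyz":[-0.002,0.0,0.1065],"dr":[0,0,0]},{"grip":1,"xyz":[-0.002,0.0,0.1065],"dr":[0,0,0]}]';  python3 - <<'E'
from h import *
s=st();to([.4515,.3016,.1395],-86,s)
for n in('side','top'): cv2.imwrite(f'pics/{n}5.png',ctrl.read_camera(n)[:,:,::-1])
crop('pics/side5.png',160,150,220,250,2.4,'pics/s6.png')
E
```

```text
time: 6.37
eef_pos: [0.4526, 0.3031, 0.1398]
tcp_rot: [0.731, -0.682, 0.0, -0.001]
contact_force: [-0.7, -0.1, -5.6]
opening: 0.3
t6.37 tcp [0.4526 0.3031 0.1398] yaw-86.0 F [-0.7 -0.1 -5.6] op0.300 q [ 0.4   0.1   1.97 -0.    1.07  1.9 ]
xyz [0.0014 0.0012 0.0003] dr [-0.002  0.001 -0.   ]
```

View pics/s6.png

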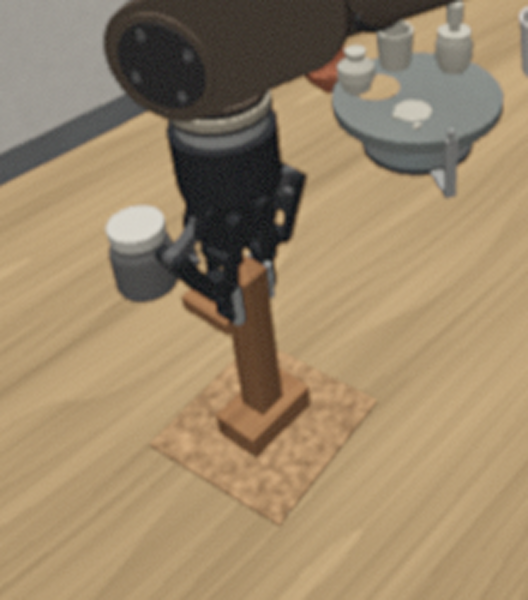

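```bash
python3 -m jog '[{"grip":1,"xyz":[0,0,0.001],"dr":[0,0,0]},{"grip":1,"xyz":[0,0,0.002],"dr":[0,0,0]},{"grip":1,"xyz":[0,0,0.002],"dr":[0,0,0]},{"grip":1,"xyz":[0,0,0.002],"dr":[0,0,0]}]'
```

```text
time: 6.8
eef_pos: [0.4529, 0.3031, 0.1395]
tcp_rot: [0.731, -0.682, 0.0, -0.001]
contact_force: [-3.3, -2.2, 5.1]
opening: 0.295
```

```bash
python3 -m jog '[{"grip":0.65,"xyz":[0,0,-0.001],"dr":[0,0,0]},{"grip":0.5,"xyz":[0,0,-0.001],"dr":[0,0,0]},{"grip":0.3,"xyz":[0,0,-0.001],"dr":[0,0,0]},{"grip":0,"xyz":[0,0,-0.001],"dr":[0,0,0]},{"grip":0,"xyz":[0,0,-0.001],"dr":[0,0,0]},{"grip":0,"xyz":[0,0,-0.001],"dr":[0,0,0]},{"grip":0,"xyz":[0,0,-0.001],"dr":[0,0,0]}]';python3 - <<'E'
from h import *
for n in('side','top'): cv2.imwrite(f'pics/{n}6.png',ctrl.read_camera(n)[:,:,::-1])
crop('pics/side6.png',160,150,220,250,2.4,'pics/s7.png')
E
```

```text
time: 7.38
eef_pos: [0.452, 0.3029, 0.1376]
tcp_rot: [0.731, -0.682, -0.0, 0.0]
contact_force: [0.5, -0.4, 0.3]
opening: 0.999
```

View pics/s7.png

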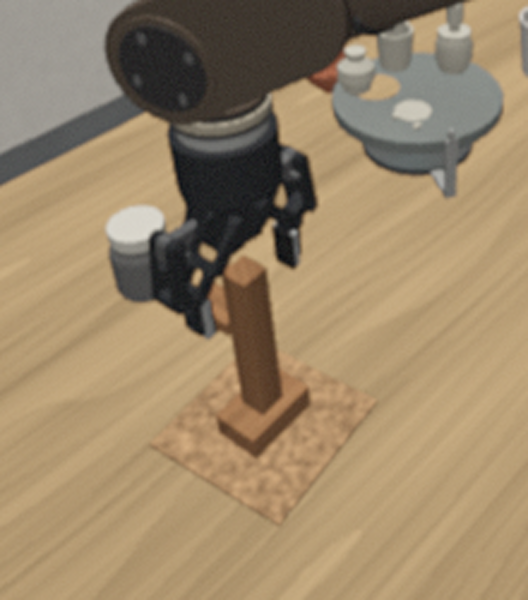

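```bash
python3 -m jog '[{"grip":0,"xyz":[0,0,-0.03],"dr":[0,0,0]},{"grip":0,"xyz":[0,0,-0.07],"dr":[0,0,0]},{"grip":0,"xyz":[0,0,-0.11],"dr":[0,0,0]},{"grip":0,"xyz":[0,0,-0.15],"dr":[0,0,0]},{"grip":0,"xyz":[0,0,-0.15],"dr":[0,0,0]},{"grip":0,"xyz":[0,0,-0.15],"dr":[0,0,0]}]';python3 - <<'E'
from h import *
s=st();to([.6276,-.1845,.27],4,s)
for n in('side','top'): cv2.imwrite(f'pics/{n}7.png',ctrl.read_camera(n)[:,:,::-1])
crop('pics/side7.png',160,150,220,250,2.4,'pics/s8.png')
crop('pics/side7.png',290,140,100,100,6,'pics/s9.png')
W=np.array([.6225,-.1105])
p=plane('top',(212.5/6-.5+295,518.5/6-.5+150),.094)[:2];d=p-W;print(p,np.hypot(*d),np.degrees(np.arctan2(d[1],d[0])))
E
```

```text
time: 7.98
eef_pos: [0.4535, 0.3035, 0.2918]
tcp_rot: [0.731, -0.682, 0.002, -0.004]
contact_force: [0.1, -0.2, -0.6]
opening: 0.994
t7.98 tcp [0.4535 0.3035 0.2918] yaw-86.0 F [ 0.1 -0.2 -0.6] op0.994 q [ 0.4  -0.05  1.83 -0.    1.35  1.9 ]
xyz [ 0.4991 -0.1394  0.0216] dr [-0.008 -0.004 -1.571]
[ 0.52397776 -0.05181465] 0.11467607083069982 149.21960958546387
```

View pics/s8.png

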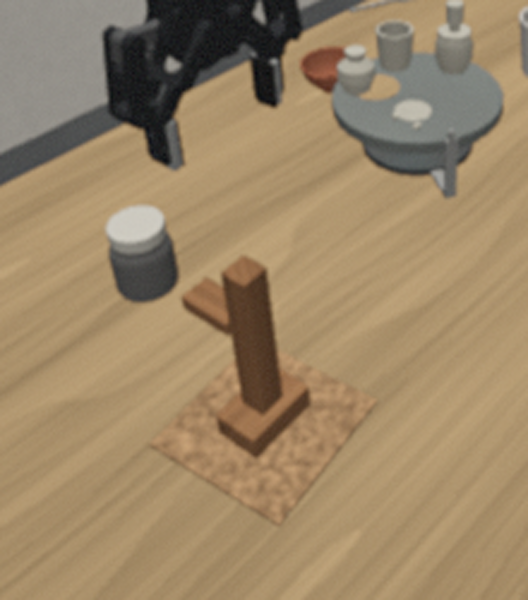

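View pics/s9.png

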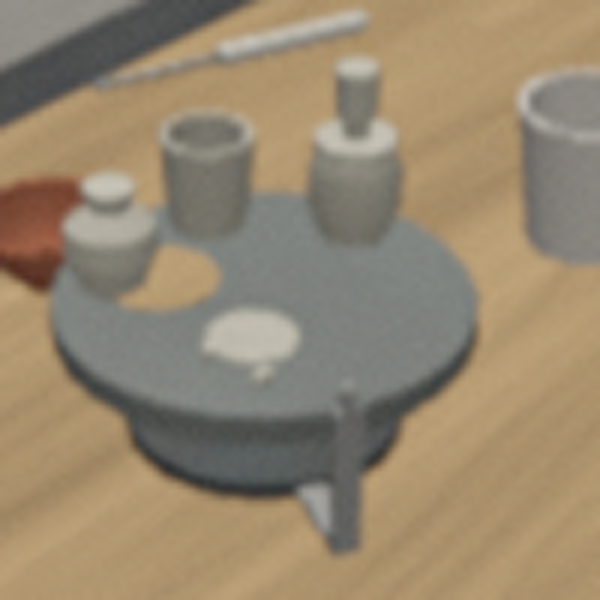

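```bash
python3 -m jog '[{"grip":0,"xyz":[0.03,-0.008,0],"dr":[0,0,-0.12]},{"grip":0,"xyz":[0.07,-0.02,0.0],"dr":[0,0,-0.24]},{"grip":0,"xyz":[0.11,-0.031,0.0],"dr":[0,0,-0.36]},{"grip":0,"xyz":[0.15,-0.042,0.0],"dr":[0,0,-0.48]},{"grip":0,"xyz":[0.19,-0.053,0.005],"dr":[0,0,-0.6]},{"grip":0,"xyz":[0.23,-0.064,0.005],"dr":[0,0,-0.72]},{"grip":0,"xyz":[0.27,-0.076,0.01],"dr":[0,0,-0.84]},{"grip":0,"xyz":[0.31,-0.087,0.01],"dr":[0,0,-0.96]},{"grip":0,"xyz":[0.35,-0.098,0.015],"dr":[0,0,-1.08]},{"grip":0,"xyz":[0.39,-0.109,0.02],"dr":[0,0,-1.2]},{"grip":0,"xyz":[0.43,-0.12,0.02],"dr":[0,0,-1.32]},{"grip":0,"xyz":[0.465,-0.13,0.0216],"dr":[0,0,-1.44]}]';python3 - <<'E'
from h import *
s=st();to([.6276,-.1845,.27],4,s)
E
```

```text
time: 9.08
eef_pos: [0.6059, -0.133, 0.2635]
tcp_rot: [0.999, -0.043, -0.003, -0.001]
contact_force: [-0.3, -0.2, 0.5]
opening: 1.002
t9.08 tcp [ 0.6059 -0.133   0.2635] yaw-5.0 F [-0.3 -0.2  0.5] op1.002 q [-0.38  0.15  1.68  0.    1.32 -0.29]
xyz [ 0.0261  0.0494 -0.0067] dr [-0.002  0.005 -0.157]
```

```bash
python3 -m jog '[{"grip":0,"xyz":[0.012,0.025,0],"dr":[0,0,-0.08]},{"grip":0,"xyz":[0.026,0.049,0],"dr":[0,0,-0.157]},{"grip":0,"xyz":[0.026,0.049,0],"dr":[0,0,-0.157]},{"grip":0,"xyz":[0.026,0.049,0],"dr":[0,0,-0.157]},{"grip":0,"xyz":[0.026,0.049,0],"dr":[0,0,-0.157]}]';python3 - <<'E'
from h import *
s=st();to([.6276,-.1845,.138],4,s)
cv2.imwrite('pics/side8.png',ctrl.read_camera('side')[:,:,::-1])
crop('pics/side8.png',280,60,130,150,4,'pics/s10.png',[proj('side',[.6276,-.1845,.167])])
E
```

```text
time: 9.5
eef_pos: [0.6273, -0.1819, 0.2647]
tcp_rot: [0.999, 0.032, -0.002, -0.001]
contact_force: [0.2, -0.1, -0.1]
opening: 1.003
t9.50 tcp [ 0.6273 -0.1819  0.2647] yaw3.6 F [ 0.2 -0.1 -0.1] op1.003 q [-0.44  0.22  1.6   0.    1.33 -0.5 ]
xyz [0.0006 0.0029 0.1267] dr [-0.002  0.004 -0.006]
```

View pics/s10.png

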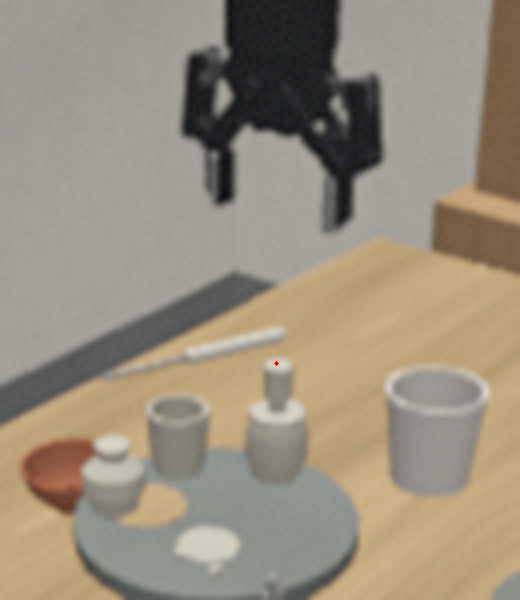

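```bash
python3 -m jog '[{"grip":0,"xyz":[0.0005,0.003,0.03],"dr":[0,0,0]},{"grip":0,"xyz":[0.0005,0.003,0.06],"dr":[0,0,0]},{"grip":0,"xyz":[0.0005,0.003,0.09],"dr":[0,0,0]},{"grip":0,"xyz":[0.0005,0.003,0.11],"dr":[0,0,0]},{"grip":0,"xyz":[0.0005,0.003,0.12],"dr":[0,0,0]},{"grip":0,"xyz":[0.0005,0.003,0.1265],"dr":[0,0,0]},{"grip":0,"xyz":[0.0005,0.003,0.1265],"dr":[0,0,0]},{"grip":0,"xyz":[0.0005,0.003,0.1265],"dr":[0,0,0]}]';python3 - <<'E'
from h import *
s=st();to([.6276,-.1845,.138],4,s)
for n in('side','top'): cv2.imwrite(f'pics/{n}9.png',ctrl.read_camera(n)[:,:,::-1])
crop('pics/side9.png',290,100,110,110,5,'pics/s11.png')
E
```

```text
time: 10.22
eef_pos: [0.6296, -0.1855, 0.142]
tcp_rot: [0.999, 0.032, 0.001, 0.0]
contact_force: [0.4, -0.3, 0.9]
opening: 1.001
t10.22 tcp [ 0.6296 -0.1855  0.142 ] yaw3.7 F [ 0.4 -0.3  0.9] op1.001 q [-0.44  0.33  1.7   0.    1.12 -0.51]
xyz [-0.0019 -0.0011  0.004 ] dr [ 0.001 -0.002 -0.005]
```

View pics/s11.png

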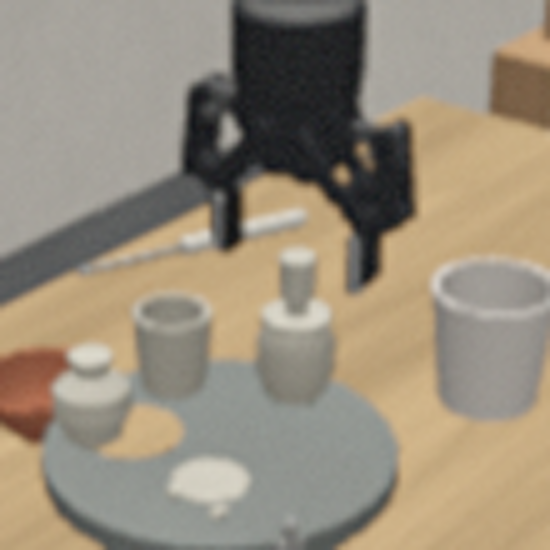

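```bash
python3 -m jog '[{"grip":0.3,"xyz":[0,0,0.002],"dr":[0,0,0]},{"grip":0.5,"xyz":[0,0,0.003],"dr":[0,0,0]},{"grip":0.7,"xyz":[0,0,0.003],"dr":[0,0,0]},{"grip":0.85,"xyz":[0,0,0.003],"dr":[0,0,0]},{"grip":1,"xyz":[0,0,0.003],"dr":[0,0,0]},{"grip":1,"xyz":[0,0,0.003],"dr":[0,0,0]},{"grip":1,"xyz":[0,0,0.003],"dr":[0,0,0]},{"grip":1,"xyz":[0,0,0.003],"dr":[0,0,0]}]' 30;python3 - <<'E'
from h import *
s=st();d=np.array(s['eef_pos'])[:2]-[.6225,-.1105];print(np.hypot(*d),np.degrees(np.arctan2(d[1],d[0])))
for n in('side','top'): cv2.imwrite(f'pics/{n}10.png',ctrl.read_camera(n)[:,:,::-1])
crop('pics/side10.png',290,100,110,110,5,'pics/s12.png')
E
```

```text
time: 10.98
eef_pos: [0.6287, -0.1859, 0.1379]
tcp_rot: [0.999, 0.032, -0.0, 0.0]
contact_force: [-1.5, -0.6, 2.8]
opening: 0.249
t10.98 tcp [ 0.6287 -0.1859  0.1379] yaw3.7 F [-1.5 -0.6  2.8] op0.249 q [-0.44  0.33  1.7  -0.    1.11 -0.51]
0.07567979557019185 -85.27482230041645
```

View pics/s12.png

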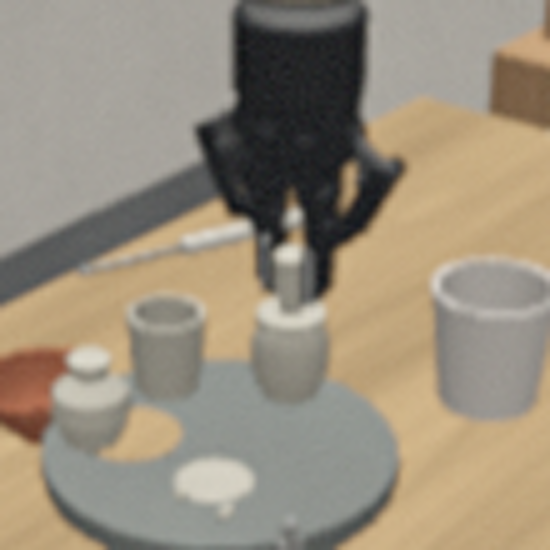

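```bash
python3 -m jog '[{"grip":1,"xyz":[-0.003,0,0],"dr":[0,0,0.04]},{"grip":1,"xyz":[-0.0075,-0.0004,0],"dr":[0,0,0.1]},{"grip":1,"xyz":[-0.0127,-0.0011,0],"dr":[0,0,0.17]},{"grip":1,"xyz":[-0.0178,-0.0021,0],"dr":[0,0,0.24]},{"grip":1,"xyz":[-0.0229,-0.0036,0],"dr":[0,0,0.31]},{"grip":1,"xyz":[-0.0278,-0.0054,0],"dr":[0,0,0.38]},{"grip":1,"xyz":[-0.0326,-0.0074,0],"dr":[0,0,0.45]},{"grip":1,"xyz":[-0.0373,-0.0099,0],"dr":[0,0,0.52]},{"grip":1,"xyz":[-0.0417,-0.0127,0],"dr":[0,0,0.59]},{"grip":1,"xyz":[-0.046,-0.0157,0],"dr":[0,0,0.66]},{"grip":1,"xyz":[-0.0489,-0.0181,0],"dr":[0,0,0.71]},{"grip":1,"xyz":[-0.05,-0.0191,0],"dr":[0,0,0.73]}]';python3 - <<'E'
from h import *
s=st();d=np.array(s['eef_pos'])[:2]-[.6225,-.1105];print(np.hypot(*d),np.degrees(np.arctan2(d[1],d[0])))
for n in('side','top'): cv2.imwrite(f'pics/{n}11.png',ctrl.read_camera(n)[:,:,::-1])
crop('pics/side11.png',290,100,110,110,5,'pics/s13.png')
E
```

```text
time: 12.08
eef_pos: [0.5755, -0.1711, 0.1379]
tcp_rot: [0.945, -0.327, -0.002, 0.002]
contact_force: [-9.5, -5.1, 5.0]
opening: 0.246
t12.08 tcp [ 0.5755 -0.1711  0.1379] yaw-38.1 F [-9.5 -5.1  5. ] op0.246 q [-0.46  0.22  1.84 -0.01  1.09  0.21]
0.07673680994027125 -127.79505959798975
```

View pics/s13.png

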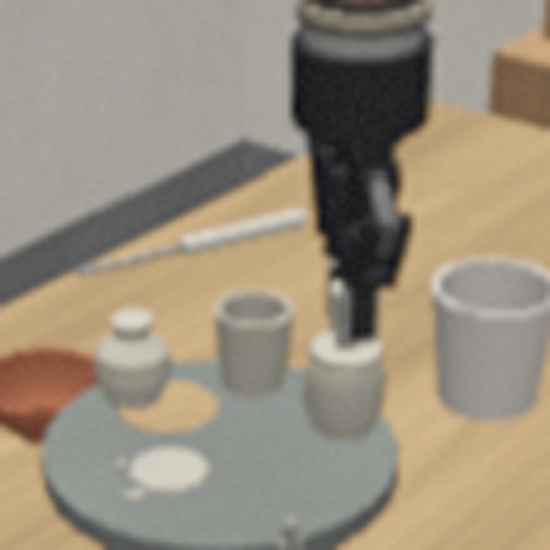

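```bash
python3 -m jog '[{"grip":1,"xyz":[-0.003,0,0],"dr":[0,0,0.04]},{"grip":1,"xyz":[-0.0075,-0.0003,0],"dr":[0,0,0.1]},{"grip":1,"xyz":[-0.0127,-0.0009,0],"dr":[0,0,0.17]},{"grip":1,"xyz":[-0.0178,-0.0018,0],"dr":[0,0,0.24]},{"grip":1,"xyz":[-0.0229,-0.003,0],"dr":[0,0,0.31]},{"grip":1,"xyz":[-0.0278,-0.0047,0],"dr":[0,0,0.38]},{"grip":1,"xyz":[-0.0326,-0.0066,0],"dr":[0,0,0.45]},{"grip":1,"xyz":[-0.0373,-0.009,0],"dr":[0,0,0.52]},{"grip":1,"xyz":[-0.0417,-0.0117,0],"dr":[0,0,0.59]},{"grip":1,"xyz":[-0.046,-0.0147,0],"dr":[0,0,0.66]},{"grip":1,"xyz":[-0.0489,-0.0171,0],"dr":[0,0,0.71]},{"grip":1,"xyz":[-0.05,-0.0181,0],"dr":[0,0,0.73]}]';python3 - <<'E'
from h import *
s=st();d=np.array(s['eef_pos'])[:2]-[.6225,-.1105];print(np.hypot(*d),np.degrees(np.arctan2(d[1],d[0])))
E
```

```text
time: 13.18
eef_pos: [0.5456, -0.125, 0.1378]
tcp_rot: [0.766, -0.643, -0.004, 0.004]
contact_force: [-15.1, -1.8, 10.0]
opening: 0.246
t13.18 tcp [ 0.5456 -0.125   0.1378] yaw-80.0 F [-15.1  -1.8  10. ] op0.246 q [-0.4   0.14  1.93 -0.01  1.08  1.  ]
0.07825099943426844 -169.3486630655467
```

```bash
python3 -m jog '[{"grip":1,"xyz":[-0.003,0.001,0],"dr":[0,0,0.04]},{"grip":1,"xyz":[-0.0075,0.001,-0.0005],"dr":[0,0,0.1]},{"grip":1,"xyz":[-0.0127,0.001,-0.001],"dr":[0,0,0.17]},{"grip":1,"xyz":[-0.0178,0.0,-0.001],"dr":[0,0,0.24]},{"grip":1,"xyz":[-0.0229,-0.0014,-0.001],"dr":[0,0,0.31]},{"grip":1,"xyz":[-0.0278,-0.003,-0.001],"dr":[0,0,0.38]},{"grip":1,"xyz":[-0.0326,-0.005,-0.001],"dr":[0,0,0.45]},{"grip":1,"xyz":[-0.0373,-0.0075,-0.001],"dr":[0,0,0.52]},{"grip":1,"xyz":[-0.0417,-0.0102,-0.001],"dr":[0,0,0.59]},{"grip":1,"xyz":[-0.046,-0.0132,-0.001],"dr":[0,0,0.66]},{"grip":1,"xyz":[-0.049,-0.0154,-0.001],"dr":[0,0,0.71]},{"grip":1,"xyz":[-0.0495,-0.016,-0.001],"dr":[0,0,0.72]}]';python3 -m jog '[{"grip":1,"xyz":[0,0,0],"dr":[0,0,0]},{"grip":1,"xyz":[0,0,0],"dr":[0,0,0]},{"grip":1,"xyz":[0,0,0],"dr":[0,0,0]},{"grip":1,"xyz":[0,0,0],"dr":[0,0,0]}]';python3 - <<'E'
from h import *
s=st();d=np.array(s['eef_pos'])[:2]-[.6225,-.1105];print(np.hypot(*d),np.degrees(np.arctan2(d[1],d[0])))
for n in('side','top'): cv2.imwrite(f'pics/{n}13.png',ctrl.read_camera(n)[:,:,::-1])
crop('pics/side13.png',290,100,110,110,5,'pics/s15.png')
crop('pics/top13.png',295,150,110,125,4.7,'pics/t15.png')
E
```

```text
time: 14.18
eef_pos: [0.5536, -0.0703, 0.1379]
tcp_rot: [-0.49, 0.872, 0.005, -0.003]
contact_force: [-11.5, 5.1, 7.8]
opening: 0.245
time: 14.52
eef_pos: [0.5535, -0.0704, 0.1379]
tcp_rot: [-0.49, 0.871, 0.005, -0.003]
contact_force: [-10.9, 6.6, 6.5]
opening: 0.249
t14.52 tcp [ 0.5535 -0.0704  0.1379] yaw-121.3 F [-10.9   6.6   6.5] op0.249 q [-0.31  0.13  1.94  0.    1.08  1.81]
0.07979518113028089 149.83444582744417
```

View pics/s15.png

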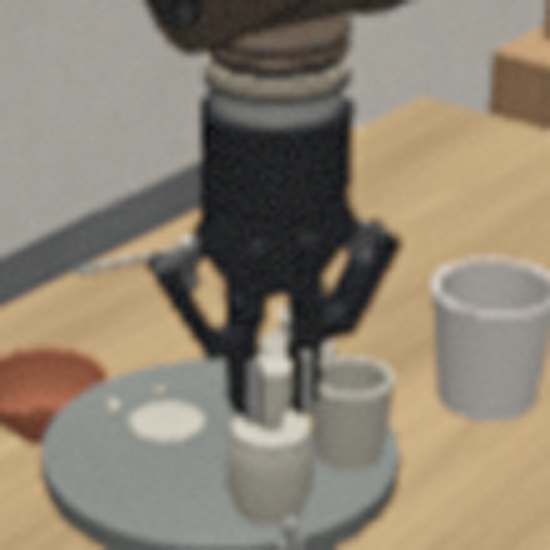

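View pics/t15.png

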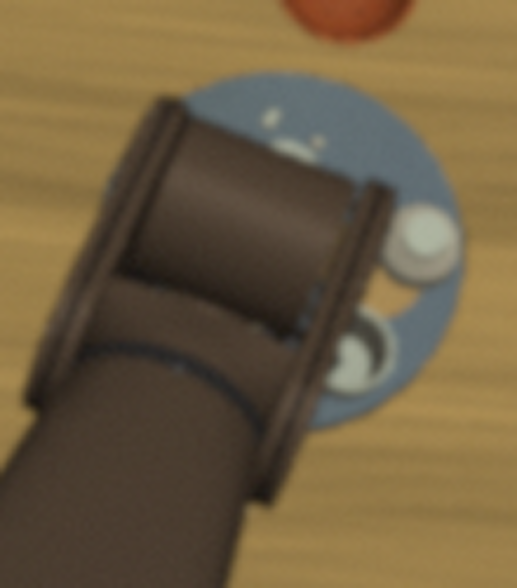

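Run:
```python
from h import *
W=np.array([.6225,-.1105])
g=lambda U,V,z:plane('top',((U+.5)/4.7-.5+295,(V+.5)/4.7-.5+150),z)[:2]
k=lambda U,V,z:plane('side',((U+.5)/5-.5+280+10,(V+.5)/5-.5+100),z)[:2]
for n,p in(('vase',g(426,234,.129)),('knobtop s',k(275,358,.167)),('lid s',k(270,430,.129)),('beaker s',k(355,376,.129))):
    d=p-W;print(n,p,np.hypot(*d),np.degrees(np.arctan2(d[1],d[0])))
a=np.radians(149.2);F=W+.075*np.array([np.cos(a),np.sin(a)]);print('front',F)
X=(proj('side',[*F,.167])-[290,100])*5;print('expected knob top',X,'lid',(proj('side',[*F,.129])-[290,100])*5)
```

```text
vase [ 0.62418497 -0.18407803] 0.07359732299979725 -88.68812741210044
knobtop s [ 0.55984075 -0.07912157] 0.0700770075811206 153.39925815793305
lid s [ 0.55481567 -0.0693588 ] 0.07920711381452718 148.70711776226938
beaker s [ 0.55430651 -0.14537425] 0.07659350943905677 -152.91472828372537
front [ 0.55807801 -0.07209679]
expected knob top [267.35593869 362.05764414] lid [266.40070215 423.95816496]
```

```bash
python3 -m jog '[{"grip":1,"xyz":[0,0,0],"dr":[0,0,0]},{"grip":1,"xyz":[0,0,0],"dr":[0,0,0]},{"grip":1,"xyz":[0,0,0],"dr":[0,0,0]},{"grip":1,"xyz":[0,0,0],"dr":[0,0,0]}]';python3 - <<'E'
from h import *
s=st();print(np.abs(s['dq']).max())
cv2.imwrite('pics/side14.png',ctrl.read_camera('side')[:,:,::-1])
crop('pics/side14.png',180,100,220,280,2.1,'pics/s16.png')
E
```

```text
time: 14.95
eef_pos: [0.5535, -0.0704, 0.1379]
tcp_rot: [-0.49, 0.871, 0.005, -0.003]
contact_force: [-10.2, 5.8, 7.1]
opening: 0.247
t14.95 tcp [ 0.5535 -0.0704  0.1379] yaw-121.3 F [-10.2   5.8   7.1] op0.247 q [-0.31  0.13  1.94  0.    1.08  1.81]
0.0009165052758659931
```

View pics/s16.png

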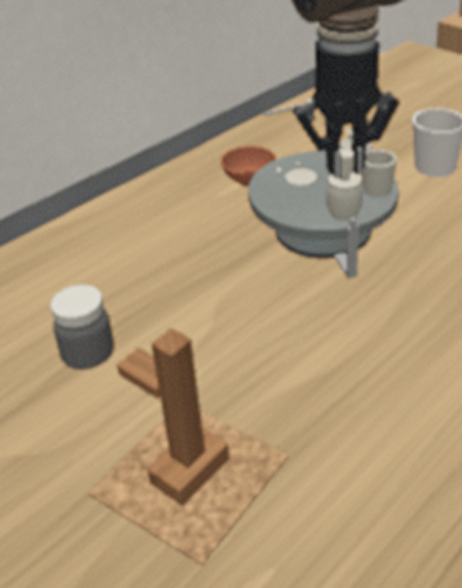

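Run:
```python
from h import *
k=lambda U,V,z:plane('side',((U+.5)/2.1-.5+180,(V+.5)/2.1-.5+100),z)[:2]
print(np.mean([k(90,493,.004),k(205,557,.004),k(288,460,.004),k(180,408,.004)],0))
print('foot top diag',(k(150,475,.029)+k(228,450,.029))/2, 'post top',k(172,343,.179))
print(ctrl.sign_off())
```

```text
[0.44875561 0.30493178]
foot top diag [0.44520967 0.30691489] post top [0.45035031 0.30363882]
the job is handed in; nothing more can be done
None
```

I moved the hand rest onto the cork mat and turned the wheel about 2.18 rad clockwise until the jar was in line with the pointer. I handed in at about 15 s of the 58 s, with the gripper still closed on the knob. No verdict is reported.

- **Hand rest:** it stands upright and released. The last side picture puts it within about 5 mm of the mat's middle, against 35 mm allowed. The post's top and foot agree, so it is not leaning.
- **Jar position:** the pointer is at 149.2°. The tool, the lid, and the beaker and vase positions put the jar between 147° and 151°, which is under 3 mm at its radius, against 13 mm allowed. A rougher reading from the knob's top gave 153° and disagreed. That would still be only about 7 mm off.
- **Grip:** the fingers are stopped on the knob at about 21 mm, set to 30 N, with the arm at rest. The grasp point is a few millimetres from the knob's middle.
- **Side force:** the tool feels a steady 12 N or so outwards and 7 N upwards, and it sits about 5 mm outside the expected 75 mm radius. It held steady and I did not correct it.
- **Other things:** the white pot, bowl and grey jar look to be where they started in the last side picture. I did not measure them.

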